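# Run the slider block round the curved guide rod to its stop

## Task

Set up the radius fixture: take the small bored aluminium slider block from the bench, thread its bore over the free end of the curved steel guide rod, and slide it all the way round the bend, turning it with the rod, until it touches the stop collar near the post. Let go and leave the block sitting on the rod against the collar.

Things in the scene. Friction and masses are not known exactly. Their poses are not given: they have to be found in the camera images.
- slider: Loose plain aluminium block, 0.15 kg, upright on the bench: 30 mm long (x), 34 mm wide (y, flat sides to grip), 52 mm tall (z), a low screw head on top. A 16.5 mm round bore with brass rims runs right through along x, centred in y, its axis 34 mm above the underside. Same both ways round: either end may go on first. Hangs upright on the rod. Origin: centre of underside.
- bore (a point): Centre of the slider's bore: 34 mm above the slider's origin along its z, midway along the bore.
- fixture: Radius fixture, fixed. Origin: on the bench top at the centre of the rod's bend, z up; (x, y) in mm in this frame. A level 12 mm steel rod, axis 140 mm above the bench: round free tip at (-46,-140), straight along +x to (0,-140), quarter circle of 140 mm radius about the origin to (140,0), then straight along +y through the stop collar into the post. Only the post holds it.
- rod_tip (a point): Extreme point of the rod's free end, (-46, -140, 140) mm in the fixture frame. Threading goes from here along the fixture's +x.
- bend_start (a point): On the rod's axis where the straight lead-in ends and the bend begins, (0, -140, 140) mm in the fixture frame.
- seat (a point): On the rod's axis, (140, 4, 140) mm in the fixture frame: the bore's centre lies here, bore along the fixture's y, when the slider touches the dark collar (28 mm wide, y 19 to 29). Behind it a grey post 30 x 26 mm, 155 mm tall, y 42 to 68, on a grey base x 103 to 177, y -20 to 100, 14 mm thick.

How it is judged:
By the outcome, as a careful person would: the job done as asked, in the order asked, and still so for the second after the job is handed in, with the robot touching nothing.
It also fails if it takes over 54 s, if anything falls off the work surface, if the arm or the gripper's body presses on something with over 40 N, if the wrist force passes 120 N, or if a joint passes its speed limit or range.

## Robot

A 6-joint arm with a two-finger parallel gripper is mounted at the origin on a cart in front of the work surface, level with it; the furniture and walls round the work are solid. World frame = base frame: x ahead of the robot, y to its left, z up, the work surface at z = 0. Lengths are in mm, angles in rad, forces in N, time in s.
With the tool pointing down it reaches from about 325 to 875 mm from the base axis. Payload 4.4 kg.
Tool frame: the origin (TCP) lies at the very end of the fingers, on their centre line; the grasp point (between the pads) lies 19 mm behind it; z points along the fingers, y is the line along which they close (so a half turn about z gives the same grasp; the last joint's range is limited). The gripper opens to 85 mm and grips with 20 to 120 N. Pads are 22 mm wide; open, the fingers measure 114 mm over their backs; the gripper's body (76 mm by 85 mm) begins 54 mm behind the grasp point. The pads swing forward as they close: fully open they stand 13 mm farther back than shut.
Start: joints at [1.188, 0.207, 1.542, -0, 1.393, -0.15], TCP at [132.664, 559.489, 231.282] pointing down, gripper open.
Joint ranges: [-2.73, 2.73], [-0.86, 2.22], [0.23, 2.46], [-1.11, 4.25], [0.08, 2.63], [-2.82, 2.82]. Speed limits (rad/s): [2.79, 2.79, 3.14, 3.14, 3.14, 3.14].

## Interface

Orientations are given as [roll, pitch, yaw] about the fixed x, y, z axes, in that order (R = Rz(yaw) Ry(pitch) Rx(roll)).
In Python, from plant import robot, eyes, probe_bus, sign_off gives the robot as it stands (robot), with the cameras (eyes), the job as plain functions and the readings (probe_bus).
- The arm moves only by the shell command python3 jog.py 'ROWS' [OPENING]. ROWS is a JSON list of rows, 1 to 10 of them, each of 4 numbers: dx, dy, dz in mm, then a turn about the tool's z in rad; each row shifts and turns the commanded pose from where the row before left it, along the tool's axes as they then stand; what a row does not reach is not made up. A row lasts 1/12 s, in which the tool goes at most 41.7 mm and 0.125 rad, less where a joint would pass 70% of its speed; a pose out of reach is approached as far as the arm can. OPENING is the opening from 0.0 (shut) to 1.0 (fully open), set as the command begins (- or left out keeps the last). The fingers move at their own pace and stop on an object; the grip force is fixed at half the most. Time passes only in rows, so rows that do not move let the fingers close. It prints the time, the measured TCP pose, the force, the opening and the grip force at its end. Input that does not fit is refused with a message, and nothing moves.
- probe_bus.get_state(): the state, without advancing time (a new reading comes with each control period).
- eyes.snapshot(name): name is "scene" or "top" or "wrist"; returns a dict with "image" (384x512x3 uint8, blue, green, red), "K" (3x3 intrinsics, pixels), "xyz" and "rotation" of the camera in the world. Camera axes: x right, y down, z forward; pixel columns grow to the right and rows downward; lengths in mm; the calibration is good to about 2 mm. A picture is of the moment at which its call begins. There is no depth.
- sign_off(): hands the job in; it is judged then, once.
The state is a dict: "time_s": time; "q": joint angles; "qvel": joint speeds; "joint_efforts": joint torques, N m; "position": TCP position; "ee_rot": TCP orientation; "contact_force": force on the tool from outside, world axes, zero at the start; "moment": the same for the moment, N m; "width": opening from 0.0 (shut) to 1.0 (fully open); "finger_force": force on a finger pad.
Only numpy, scipy, OpenCV 4.12 (cv2) and the standard library are available. Lean on these libraries where they do the work, as an engineer would, in place of code of your own. Each camera call takes 0.05 s, during which the arm holds its last target. There are 200 camera calls.

## Working session

There is one attempt and no reset: what is moved stays moved. The work goes in short steps, Python scripts to look and compute and a shell command to move; the robot and the scene stay as the last step left them, time stands still between calls to the robot, and variables do not carry over. Pictures are saved under pics/ and viewed, at most 10 in all, crops included, and the job is handed in when it is done.

```bash
ls; mkdir -p pics
python3 - <<'E'
from plant import robot, eyes, probe_bus, sign_off
import cv2,json,numpy as np
for n in ("scene","top"):
    s=eyes.snapshot(n); cv2.imwrite(f"pics/{n}0.png",s["image"])
    np.savez(f"{n}0.npz",K=s["K"],xyz=s["xyz"],R=s["rotation"],im=s["image"])
    print(n,np.round(s["K"],1).tolist(),np.round(s["xyz"],1),np.round(s["rotation"],3).tolist())
st=probe_bus.get_state();print({k:np.round(v,3).tolist() for k,v in st.items()})
E
```

```text
jog.py
pics
plant.py
scene [[354.8, 0.0, 245.6], [0.0, 354.8, 192.3], [0.0, 0.0, 1.0]] [ -44.4 -308.1  656.1] [-2.282, 0.001, -1.111]
top [[375.3, 0.0, 253.3], [0.0, 375.3, 192.0], [0.0, 0.0, 1.0]] [ 392.6  -31.5 1211.2] [-3.016, 0.002, -1.553]
{'time_s': 0.1, 'q': [1.188, 0.207, 1.543, -0.0, 1.394, -0.151], 'qvel': [0.001, -0.003, -0.003, 0.0, 0.002, -0.0], 'joint_efforts': [-0.001, -38.409, -29.255, -0.0, 0.005, 0.0], 'position': [132.393, 558.815, 230.203], 'ee_rot': [-3.139, -0.0, 2.909], 'contact_force': [-0.17, 0.749, 1.018], 'moment': [-0.032, -0.004, 0.008], 'finger_force': 0.0, 'width': 0.997}
```

View pics/scene0.png

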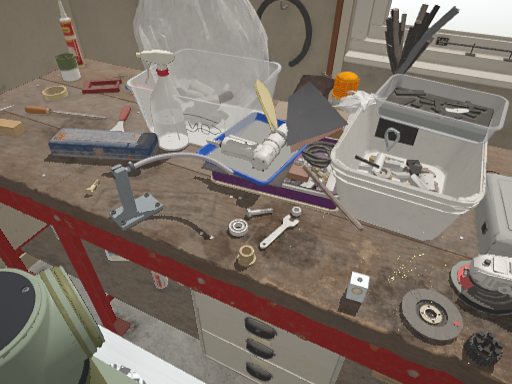

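View pics/top0.png

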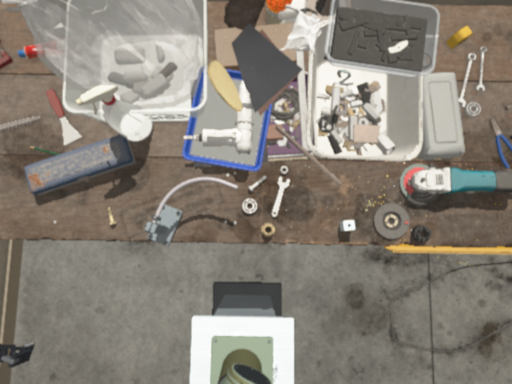

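The scene picture shows the post and base at about (130,200) and the rod curving to a tip near (235,172). The slider is at about (357,288). In the top picture the base is at (165,225), the rod tip at (237,185) and the slider at (348,226). I'll take enlarged crops next.

Run:
```python
import cv2,numpy as np
t=np.load("top0.npz")["im"]; s=np.load("scene0.npz")["im"]
a=cv2.resize(t[170:250,140:250],None,fx=7,fy=7,interpolation=cv2.INTER_CUBIC); cv2.imwrite("pics/a.png",a)
b1=cv2.resize(t[210:240,330:370],None,fx=10,fy=10,interpolation=cv2.INTER_CUBIC)
b2=cv2.resize(s[265:315,335:375],None,fx=10,fy=10,interpolation=cv2.INTER_CUBIC)
c=np.zeros((500,800,3),np.uint8);c[:300,:400]=b1;c[:,400:]=b2;cv2.imwrite("pics/b.png",c)
c=cv2.resize(s[140:235,100:250],None,fx=5,fy=5,interpolation=cv2.INTER_CUBIC); cv2.imwrite("pics/c.png",c)
```

```text
(no output)
```

View pics/a.png

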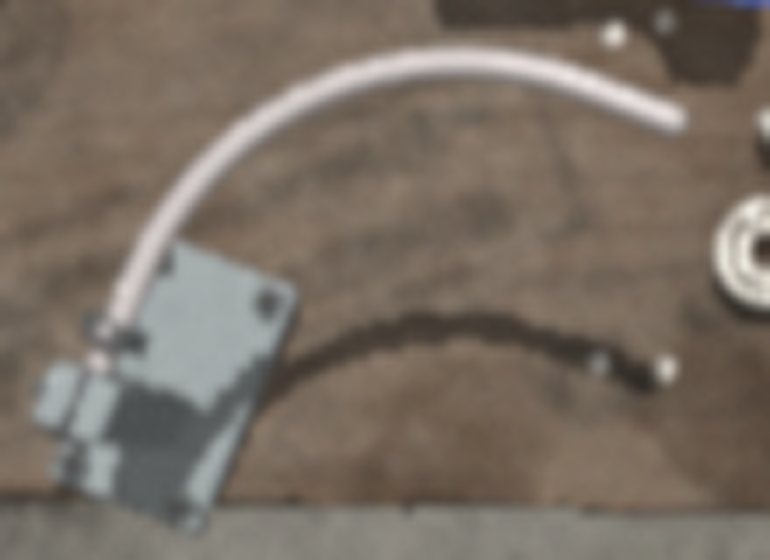

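View pics/b.png

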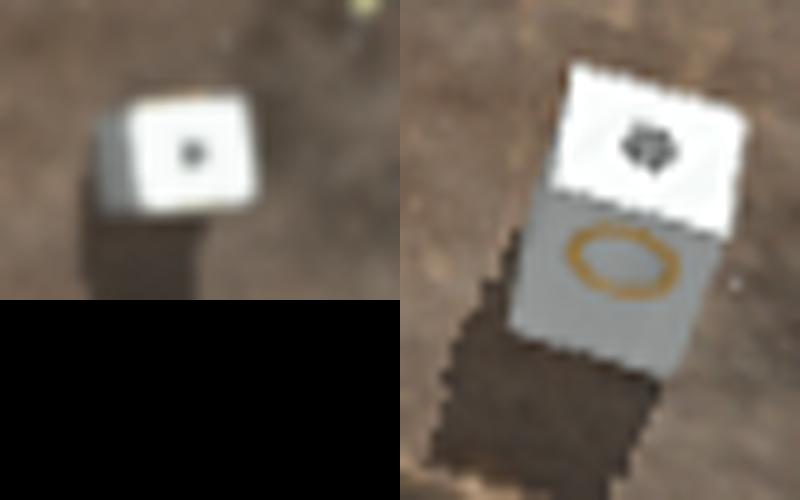

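View pics/c.png

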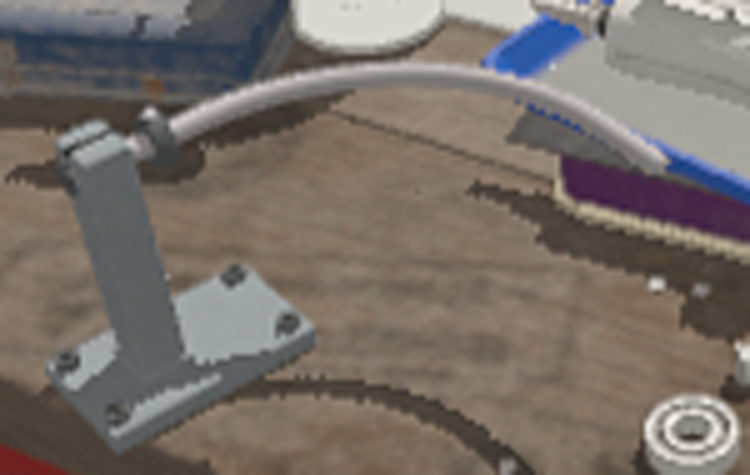

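Crop a puts the tip end at (687,119) and the base top corners at (297,286), (198,532) and (60,480). Crop b shows the slider's top face and its brass bore rim facing the robot. Crop c shows the tip at (667,163) and the base corners. Next I'll fit both poses by least squares.

```bash
cat > h.py <<'E'
import numpy as np,cv2
from scipy.spatial.transform import Rotation as Ro
from scipy.optimize import least_squares
def proj(c,P):
    R=Ro.from_euler('xyz',c["R"]).as_matrix() if np.ndim(c["R"])==1 else c["R"]
    p=(np.atleast_2d(P)-c["xyz"])@R; p=p/p[:,2:]; return (p@np.asarray(c["K"]).T)[:,:2]
def T(p,P):
    c,s=np.cos(p[2]),np.sin(p[2]); P=np.atleast_2d(P).astype(float)
    return np.c_[p[0]+c*P[:,0]-s*P[:,1],p[1]+s*P[:,0]+c*P[:,1],P[:,2]]
def px(uv,s,o,off=0): return (np.array(uv)-[off,0]+.5)/s-.5+np.array(o)
E
python3 - <<'E'
from h import *
t=np.load("top0.npz");s=np.load("scene0.npz");L=np.load
C=dict(t={k:t[k] for k in("K","xyz","R")},s={k:s[k] for k in("K","xyz","R")})
fx=[[-46,-140,140],[103,-20,14],[103,100,14],[177,100,14],[177,-20,14]]
ft=px([[687,119],[297,286],[198,532],[60,480],[175,237]],7,[140,170])
fs=px([[667,163],[315,333],[116,434],[48,367],[243,264]],5,[100,140])
th=np.linspace(-np.pi/2,0,400)
arc=np.c_[140*np.cos(th),140*np.sin(th),th*0+140]
arcT=px([[450,62],[250,127],[150,232],[340,80]],7,[140,170]); arcS=px([[400,74],[250,103],[520,92]],5,[100,140])
sx=[[a,b,52] for a,b in((15,17),(15,-17),(-15,-17),(-15,17))]
st=px([[130,100],[247,93],[260,203],[137,213]],10,[330,210])
sx2=sx+[[-15,17,0],[-15,-17,0],[-15,0,34]]
ss=px([[570,62],[750,118],[728,240],[550,190],[510,328],[660,378],[624,263]],10,[335,265],400)
def rf(p):
    d=lambda c,A:[np.min(np.linalg.norm(proj(C[c],T(p,arc))-a,axis=1)) for a in A]
    return np.r_[(proj(C['t'],T(p,fx))-ft).ravel(),(proj(C['s'],T(p,fx))-fs).ravel(),d('t',arcT),d('s',arcS)]
def rs(p): return np.r_[(proj(C['t'],T(p,sx))-st).ravel(),(proj(C['s'],T(p,sx2))-ss).ravel()]
for r,p0,n in((rf,[380,150,1.9],'fix'),(rs,[290,-310,0],'sl')):
    o=least_squares(r,p0,loss='soft_l1',x_scale=[10,10,.1]); print(n,o.x,np.round(r(o.x),2).tolist())
    if n=='fix':
        for q in([-46,-140,140],[0,-140,140],[140,4,140]): print(T(o.x,q).round(1))
E
```

```text
fix [426.92341727 107.18965681   1.22960574] [0.28, -0.08, 0.74, 0.2, 0.71, 0.57, -1.21, -0.29, -3.25, -0.89, 0.0, 0.23, 0.55, -1.52, -0.2, 1.15, -1.05, -0.31, -0.23, -0.69, 0.46, 0.78, 1.81, 0.3, 0.03, 0.5, 0.91]
[[543.5  17.  140. ]]
[[558.9  60.3 140. ]]
[[470.  240.5 140. ]]
sl [ 4.42314357e+02 -3.23801562e+02  9.10166830e-02] [0.6, 0.92, -0.13, 0.8, -0.38, -0.45, 0.91, -0.63, 0.42, 0.67, -0.7, -0.02, -0.23, -0.48, 0.21, -0.69, -0.49, 0.09, 1.01, 0.24, -0.4, -0.21]
```

```bash
python3 jog.py '[[0,0,-5,0.12],[0,0,-5,0.12],[0,0,-5,0.12],[0,0,-5,0.12],[0,0,-5,0.12],[0,0,-5,0.12],[0,0,-5,0.12]]'; python3 jog.py '[[0,0,-5,0.12],[0,0,-5,0.12],[0,0,-5,0.12],[0,0,-5,0.12],[0,0,-5,0.12],[0,0,-5,0.12],[0,0,-5,0.12]]'
cat >> h.py <<'E'
def go(x,y,z,psi=None):
    from plant import robot, eyes, probe_bus, sign_off
    s=probe_bus.get_state(); p=s["position"]; R=Ro.from_euler('xyz',s["ee_rot"]).as_matrix()
    d=R.T@(np.array([x,y,z])-p); print("at",np.round(p,1),"yaw",round(s["ee_rot"][2],3),"tool d",d.round(1),"turn",None if psi is None else round(s["ee_rot"][2]-psi,3),"F",np.round(s["contact_force"],1))
E
python3 -c "
from h import *
go(440,100,310)"
```

```text
time_s: 0.68
position: [132.5, 559.1, 265.8]
ee_rot: [-3.141, 0.001, 2.063]
contact_force: [0.3, 0.9, -0.1]
width: 0.998
finger_force: 0.0
time_s: 1.27
position: [132.5, 559.1, 300.8]
ee_rot: [-3.142, 0.001, 1.223]
contact_force: [0.5, -0.4, 0.2]
width: 1.0
finger_force: 0.0
at [132.5 559.1 300.8] yaw 1.223 tool d [-326.8  445.6   -8.8] turn None F [ 0.5 -0.4  0.2]
```

```bash
python3 jog.py '[[-20,28,-1,0],[-20,28,-1,0],[-20,28,-1,0],[-20,28,-1,0],[-20,28,-1,0],[-20,28,-1,0],[-20,28,-1,0],[-20,28,-1,0]]' >/dev/null; python3 jog.py '[[-20,28,0,0],[-20,28,0,0],[-20,28,0,0],[-20,28,0,0],[-20,28,0,0],[-20,28,0,0],[-20,28,0,0],[-20,28,0,0],[0,0,0,0],[0,0,0,0]]'
python3 - <<'E'
from plant import robot, eyes, probe_bus, sign_off
from h import *
s=eyes.snapshot("wrist");cv2.imwrite("pics/w1.png",cv2.resize(s["image"],(800,600)))
np.savez("w1.npz",K=s["K"],xyz=s["xyz"],R=s["rotation"],im=s["image"])
f=[427,107,1.2296]
print(proj(dict(K=s["K"],xyz=s["xyz"],R=s["rotation"]),T(f,[[-46,-140,140],[0,-140,140],[99,-99,140],[140,4,140]])),s["xyz"],s["rotation"])
go(442.3,-323.8,200,.091)
E
```

```text
time_s: 2.77
position: [447.6, 106.5, 308.6]
ee_rot: [-3.14, 0.0, 1.225]
contact_force: [-0.6, 0.0, 0.1]
width: 0.998
finger_force: 0.0
[[364.75133357 219.11219197]
 [369.24482332 178.94178592]
 [337.80860622  79.91301911]
 [229.91491785  33.30790715]] [473.51667996 179.23399536 451.66324606] [ 2.83901672e+00  2.36518127e-03 -3.45386038e-01]
at [447.  107.5 308.6] yaw 1.227 tool d [-407.7  141.   108.4] turn 1.136 F [-0.1  0.1 -0.3]
```

View pics/w1.png

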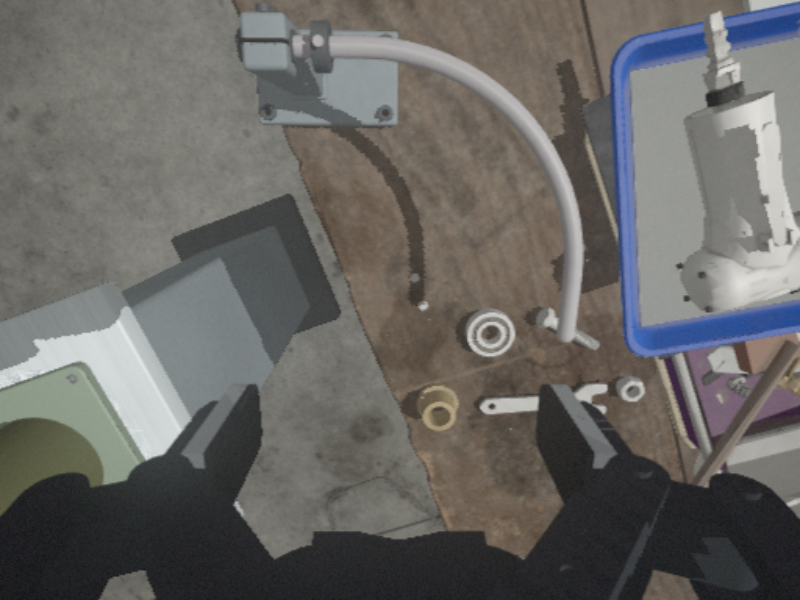

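The rod tip is at about (567,340) in the 800 px view, close to the prediction. At the seat end the rod lies about 4 px (native) off. The collar is at (321,47). I'll refine the fixture pose from the rod's edges in this picture and the earlier top view.

```bash
cat > fit.py <<'E'
from h import *
from scipy.ndimage import map_coordinates as mc
def rodpts(p,offs):
    s=np.r_[np.linspace(-38,0,6),np.linspace(8,212,24)]
    a=np.clip(s,0,None)/140
    c=np.c_[np.where(s<0,s,140*np.sin(a)),-140*np.cos(a),0*s+140]; n=np.c_[-np.sin(a),np.cos(a),0*a]
    return c,n
def edges(C,im,p,w=16):
    c,n=rodpts(p,0); g=cv2.GaussianBlur(im,(0,0),.7).astype(float); out=[]
    A=proj(C,T(p,c-6*n));B=proj(C,T(p,c+6*n)); M=(A+B)/2; d=B-A; W=np.linalg.norm(d,axis=1); d/=W[:,None]
    r=np.arange(-w,w+.01,.25)
    for m,u,wd in zip(M,d,W):
        xy=m+r[:,None]*u
        f=sum(np.gradient(mc(g[:,:,k],[xy[:,1],xy[:,0]],order=1)) for k in (0,1))
        k=int(round(wd/.25)); sc=f[:-k]-f[k:]; i=sc.argmax(); out.append(r[i]+wd/2)
    return np.array(out),M,d,W
if __name__=="__main__":
    f0=np.array([427,107.2,1.2296])
    cams=[]
    for n in("top0","w1"):
        t=np.load(n+".npz");cams.append((n,{k:t[k] for k in("K","xyz","R")},t["im"]))
    tip={"top0":px([687,119],7,[140,170]),"w1":px([567,342],1.5625,[0,0])}
    for sel in (["w1"],["top0"],["top0","w1"]):
        p=f0.copy()
        for it in range(4):
            D=[(C,)+edges(C,im,p,14 if it==0 else 6 if n=="w1" else 4)+(n,) for n,C,im in cams if n in sel]
            Q=[(C,M+o[:,None]*d,d,n) for C,o,M,d,W,n in D]
            def r(x):
                R=[]
                for C,q,d,n in Q:
                    c,_=rodpts(x,0); R.append(((proj(C,T(x,c))-q)*d).sum(1)); R.append(2*(proj(C,T(x,[-46,-140,140]))[0]-tip[n]))
                return np.concatenate(R)
            p=least_squares(r,p,loss='soft_l1',f_scale=.7,x_scale=[10,10,.1]).x
        print(sel,p.round(4),r(p).round(1).tolist()); 
        for q in([-46,-140,140],[140,4,140]): print(T(p,q).round(1))
        for n,C,im in cams:
            print(n,"base corners",proj(C,T(p,[[103,-20,14],[103,100,14],[177,-20,14]])).round(1).tolist())
E
python3 fit.py
```

```text
Traceback (most recent call last):
  File "fit.py", line 26, in <module>
    D=[(C,)+edges(C,im,p,14 if it==0 else 6 if n=="w1" else 4)+(n,) for n,C,im in cams if n in sel]
            ~~~~~^^^^^^^^^^^^^^^^^^^^^^^^^^^^^^^^^^^^^^^^^^^^^
  File "fit.py", line 15, in edges
    k=int(round(wd/.25)); sc=f[:-k]-f[k:]; i=sc.argmax(); out.append(r[i]+wd/2)
                                             ~~~~~~~~~^^
ValueError: attempt to get argmax of an empty sequence
```

```bash
sed -i 's/14 if it==0 else 6 if n=="w1" else 4/18 if n=="w1" and it==0 else 13 if n=="w1" else 6/' fit.py; python3 fit.py
```

```text
['w1'] [424.9432 110.7569   1.2158] [1.8, 0.8, 0.3, 0.5, 0.2, -0.6, -0.4, -0.8, -0.1, -0.2, -0.3, 0.1, -0.2, -0.3, -0.1, -0.2, -0.0, -0.6, -0.2, -0.2, -0.3, -0.4, -0.4, 0.8, -0.0, 0.4, 0.1, 0.3, 4.6, 3.3, -2.7, -0.7]
[[540.2  19.  140. ]]
[[469.9 243.4 140. ]]
top0 base corners [[181.8, 210.8], [167.2, 246.2], [160.6, 202.5]]
w1 base corners [[254.6, 80.0], [166.1, 79.1], [255.1, 18.7]]
['top0'] [426.697  109.654    1.2206] [0.2, -0.1, -0.1, -0.1, -0.1, -0.1, -0.1, -0.3, -0.1, -0.1, -0.3, 0.4, -0.3, -0.1, -0.0, -0.0, -0.0, -0.0, -0.3, 0.2, -0.3, 0.2, 0.2, -0.1, -0.1, -0.3, -0.1, 0.2, 0.7, 0.4, -0.4, 0.5]
[[542.4  18.4 140. ]]
[[471.  242.5 140. ]]
top0 base corners [[182.1, 210.4], [167.6, 245.8], [160.8, 202.2]]
w1 base corners [[255.7, 80.3], [167.3, 79.8], [256.0, 19.0]]
['top0', 'w1'] [425.2024 110.4986   1.2149] [0.7, 0.4, 0.7, 0.7, 0.7, 0.7, 0.7, 0.4, 0.4, 0.4, 0.2, 1.2, 0.2, 0.4, 0.4, 0.4, 0.4, 0.2, 0.2, 0.4, 0.2, -0.1, 0.2, 0.2, 0.4, 0.2, -0.1, 0.2, 0.7, 0.2, -0.6, 1.9, -0.3, 0.7, 0.1, 0.1, 0.1, -1.0, -0.8, -0.9, -0.5, -0.5, -0.1, -0.2, -0.5, -0.4, -0.7, -0.0, -0.1, -0.7, -0.2, -0.5, -0.3, -0.4, -0.2, -0.2, 0.2, 0.4, 0.4, -0.1, 4.6, 3.6, -2.2, -0.2]
[[540.4  18.6 140. ]]
[[470.2 243.1 140. ]]
top0 base corners [[181.9, 210.7], [167.2, 246.1], [160.7, 202.3]]
w1 base corners [[254.9, 80.2], [166.4, 79.2], [255.5, 18.8]]
```

```bash
python3 jog.py '[[-34,11.75,0,0],[-34,11.75,0,0],[-34,11.75,0,0],[-34,11.75,0,0],[-34,11.75,0,0],[-34,11.75,0,0],[-34,11.75,0,0],[-34,11.75,0,0],[-34,11.75,0,0],[-34,11.75,0,0]]'>/dev/null;  python3 jog.py '[[-34,11.75,0,0],[-34,11.75,0,0.06],[0,0,20,0.12],[0,0,20,0.12],[0,0,20,0.12],[0,0,20,0.12],[0,0,20,0.12],[0,0,0,0.12]]' >/dev/null; python3 jog.py '[[0,0,0,0.12],[0,0,0,0.12],[0,0,0,0.12],[0,0,0,0],[0,0,0,0]]'
python3 - <<'E'
from plant import robot, eyes, probe_bus, sign_off
from h import *
s=eyes.snapshot("wrist")
np.savez("w2.npz",K=s["K"],xyz=s["xyz"],R=s["rotation"],im=s["image"])
C=dict(K=s["K"],xyz=s["xyz"],R=s["rotation"])
print(proj(C,T([442.3,-323.8,.091],[[15,17,52],[15,-17,52],[-15,-17,52],[-15,17,52],[0,0,54]])).round(1).tolist())
cv2.imwrite("pics/w2.png",cv2.resize(s["image"][84:],(800,469)))
go(442.3,-323.8,15,.091)
E
```

```text
time_s: 4.73
position: [443.9, -322.4, 209.2]
ee_rot: [-3.141, 0.0, 0.094]
contact_force: [-0.2, -0.5, -0.1]
width: 0.998
finger_force: 0.0
[[240.8, 162.1], [274.5, 162.3], [273.9, 190.7], [241.1, 190.6], [257.6, 177.1]]
at [ 443.9 -322.6  209.3] yaw 0.093 tool d [ -1.7   1.1 194.3] turn 0.002 F [-0.4 -0.6 -0.3]
```

View pics/w2.png

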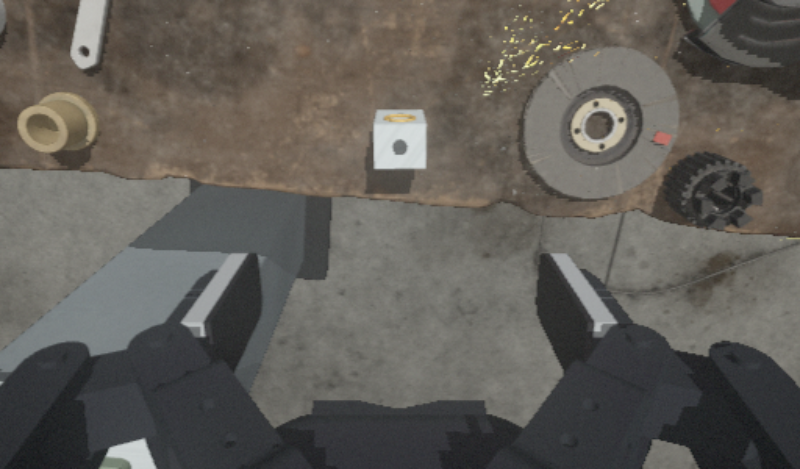

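The slider top is at (374–427, 110–169), with the screw at (400,147), and it sits centred between the fingers, so I'm going down.

```bash
python3 jog.py '[[-2.2,0,30,0],[0,0,30,0],[0,0,30,0],[0,0,30,0],[0,0,30,0],[0,0,20,0],[0,0,12,0],[0,0,8,0],[0,0,4,0],[0,0,0,0]]'; python3 jog.py '[[0,0,0,0],[0,0,0,0],[0,0,0,0],[0,0,0,0],[0,0,0,0],[0,0,0,0],[0,0,0,0],[0,0,0,0],[0,0,0,0],[0,0,0,0]]' 0
```

```text
time_s: 5.62
position: [441.5, -324.2, 15.3]
ee_rot: [3.141, -0.0, 0.09]
contact_force: [-0.1, 0.4, -0.1]
width: 0.998
finger_force: 0.0
time_s: 6.45
position: [441.9, -324.7, 16.3]
ee_rot: [3.14, -0.001, 0.089]
contact_force: [0.9, -0.1, 5.9]
width: 0.394
finger_force: 60.6
```

```bash
python3 jog.py '[[0,0,-15,0],[0,0,-20,-0.1],[0,0,-25,-0.12],[0,0,-25,-0.12],[0,0,-22,-0.12],[0,0,0,-0.12],[0,0,0,-0.12],[0,0,0,-0.12],[0,0,0,-0.12],[0,0,0,-0.12]]'; python3 jog.py '[[0,0,0,-0.06],[0,0,0,0],[0,0,0,0],[0,0,0,0]]'
python3 -c "
from h import *
go(525,-24,123,1.216)"
```

```text
time_s: 7.28
position: [440.6, -323.5, 121.5]
ee_rot: [-3.14, -0.0, 1.155]
contact_force: [-0.2, -0.2, -1.7]
width: 0.393
finger_force: 59.9
time_s: 7.62
position: [440.9, -323.8, 121.8]
ee_rot: [-3.141, -0.0, 1.207]
contact_force: [0.5, 0.3, -1.1]
width: 0.391
finger_force: 59.9
at [ 440.9 -323.8  121.8] yaw 1.207 tool d [310.1 -28.   -1. ] turn -0.009 F [ 0.5  0.3 -1.1]
```

```bash
python3 jog.py '[[34,-3,0,-0.008],[34,-3,0,0],[34,-3,0,0],[34,-3,0,0],[34,-3,0,0],[34,-3,0,0],[34,-3,0,0],[34,-3,0,0],[30,-3,0,0],[8,-1,0,0]]' >/dev/null;python3 jog.py '[[0,0,0,0],[0,0,0,0],[0,0,0,0]]'
python3 - <<'E'
from plant import robot, eyes, probe_bus, sign_off
from h import *
W=[]
for n in("wrist","scene","top"):
    s=eyes.snapshot(n); C=dict(K=s["K"],xyz=s["xyz"],R=s["rotation"]);np.savez(n[0]+"3.npz",im=s["image"],**C)
    st=probe_bus.get_state();p=st["position"]
    print(n,np.round(C["xyz"],1),"tip",proj(C,T([425.5,110.3,1.216],[[-46,-140,140],[0,-140,140]])).round(1).tolist(),"blocktop",proj(C,T([p[0],p[1],st["ee_rot"][2]],[[15,17,p[2]+36],[15,-17,p[2]+36],[-15,-17,p[2]+36],[-15,17,p[2]+36]])).round(1).tolist())
    im=s["image"]
    if n=="wrist": a=im[60:384,60:452]; W.append(cv2.resize(a,(472,390)))
    if n=="scene": a=im[130:210,170:290]; W.append(cv2.resize(a,(328,219),interpolation=cv2.INTER_CUBIC))
c=np.zeros((390,800,3),np.uint8);c[:,:472]=W[0];c[:219,472:]=W[1];cv2.imwrite("pics/p3.png",c)
go(525,-24,123,1.216)
E
```

```text
time_s: 8.7
position: [522.4, -24.8, 122.2]
ee_rot: [-3.141, 0.001, 1.216]
contact_force: [0.6, -0.2, -1.7]
width: 0.393
finger_force: 59.8
wrist [548.8  47.9 265.2] tip [[261.6, 171.7], [262.4, 53.4]] blocktop [[214.1, 261.1], [299.5, 261.2], [296.3, 323.3], [216.9, 323.2]]
scene [ -44.4 -308.1  656.1] tip [[231.9, 172.9], [219.4, 164.5]] blocktop [[234.9, 176.3], [245.8, 170.1], [254.9, 175.9], [243.9, 182.4]]
top [ 392.6  -31.5 1211.2] tip [[237.4, 187.4], [222.6, 181.7]] blocktop [[245.3, 196.8], [249.7, 185.7], [259.6, 189.6], [255.2, 200.7]]
at [522.5 -25.  122.2] yaw 1.215 tool d [ 1.8  2.  -0.8] turn -0.001 F [-0.2  0.5 -2. ]
```

View pics/p3.png

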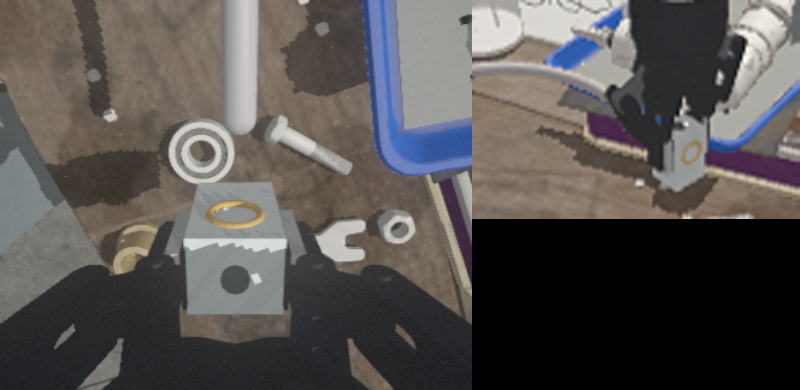

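The wrist view shows the rod tip at (240,134) and the bore's front rim at (236,215), so they are nearly in line. I'll work out the lateral and height offsets from this same picture.

Run:
```python
from h import *
t=np.load("w3.npz");C={k:t[k] for k in("K","xyz","R")}
m=lambda u,v:np.array([60+(u+.5)*392/472-.5,60+(v+.5)*324/390-.5])
tcp=[522.5,-24.9];psi=1.2155;z=122.2
B=[tcp[0],tcp[1],psi]
rim=np.array([m(236,215),m(207,214),m(265,214),m(236,201),m(236,229)])
# fit block offset (dx,dy,dz in tool-level frame) using rim, top corners
cor=np.array([m(184,242),m(286,240),m(284,313),m(181,313),m(197,183),m(274,182)])
P=[[15,0,0],[15,9.25,0],[15,-9.25,0],[15,0,-9.25],[15,0,9.25],[15,17,18],[15,-17,18],[-15,-17,18],[-15,17,18],[15,17,-34],[15,-17,-34]]
q=np.vstack([rim,cor]); 
f=lambda x:(proj(C,T(B,np.array(P)+[x[0],x[1],z+x[2]]))-q).ravel()
print(proj(C,T(B,np.array(P)+[0,0,z+17.7])).round(1).tolist()); print(q.round(1).tolist())
o=least_squares(f,[0,0,17],loss='soft_l1');print("block in tool-level frame",o.x,f(o.x).round(1).tolist())
# rod: backproject edges onto plane z=140 (silhouette ~ axis)
R=Ro.from_euler('xyz',C["R"]).as_matrix() if C["R"].ndim==1 else C["R"]
def bp(p,z):
    d=R@np.linalg.solve(C["K"],[*p,1]); w=C["xyz"]+d*(z-C["xyz"][2])/d[2]; w=w-[*tcp,0]
    c,s=np.cos(psi),np.sin(psi); return np.round([c*w[0]+s*w[1],-s*w[0]+c*w[1]],2)
im=t["im"];
for v in(2,30,60,100):
    r=int(round(m(0,v)[1])); row=cv2.GaussianBlur(im,(0,0),.7)[r,220:300,:2].astype(float).sum(1); g=np.gradient(row); a=220+g[:40].argmax(); b=220+40+g[40:].argmin(); print(v,a,b,"left/right/mid in tool-level frame",bp((a,r),140),bp((b,r),140),bp(((a+b)/2,r),140))
print("tip",bp(m(240,135),140))
```

```text
[[256.6, 240.2], [236.3, 240.2], [276.9, 240.2], [256.5, 231.6], [256.7, 250.0], [214.2, 260.5], [299.4, 260.6], [296.3, 322.6], [217.0, 322.5], [226.1, 212.9], [286.5, 212.9]]
[[255.9, 238.5], [231.8, 237.7], [280.0, 237.7], [255.9, 226.9], [255.9, 250.2], [212.7, 261.0], [297.4, 259.3], [295.8, 319.9], [210.2, 319.9], [223.5, 211.9], [287.5, 211.1]]
block in tool-level frame [ 1.31581974  0.52086791 18.39031308] [-0.5, -0.3, 3.2, 0.5, -4.1, 0.5, -0.5, 2.8, -0.4, -2.2, -0.2, -2.5, 1.0, -0.8, -0.4, 1.2, 5.2, 1.2, 1.5, -0.8, -1.7, 0.1]
2 247 274 left/right/mid in tool-level frame [90.08  3.82] [90.08 -6.49] [90.08 -1.33]
30 247 274 left/right/mid in tool-level frame [81.79  3.88] [81.79 -6.64] [81.79 -1.38]
60 247 273 left/right/mid in tool-level frame [72.37  3.95] [72.37 -6.43] [72.37 -1.24]
100 248 273 left/right/mid in tool-level frame [59.22  3.64] [59.23 -6.67] [59.23 -1.52]
tip [46.92 -1.05]
```

```bash
python3 jog.py '[[8,1,0,0],[8,0,0,0],[6,0,0,0],[5,0,0,0],[4,0,0,0],[4,0,0,0],[4,0,0,0],[0,0,0,0],[0,0,0,0]]'
python3 - <<'E'
from plant import robot, eyes, probe_bus, sign_off
from h import *
go(525,-24,123,1.216)
s=eyes.snapshot("wrist");np.savez("w4.npz",im=s["image"],K=s["K"],xyz=s["xyz"],R=s["rotation"])
cv2.imwrite("pics/p4.png",cv2.resize(s["image"][150:350,140:372],None,fx=3,fy=2.9,interpolation=cv2.INTER_CUBIC))
E
```

```text
time_s: 9.6
position: [537.1, 12.8, 122.2]
ee_rot: [-3.142, 0.0, 1.217]
contact_force: [0.1, -0.4, -2.1]
width: 0.392
finger_force: 59.8
at [537.1  12.8 122.2] yaw 1.217 tool d [-38.7   1.4  -0.8] turn 0.001 F [ 0.1 -0.4 -2.1]
```

View pics/p4.png

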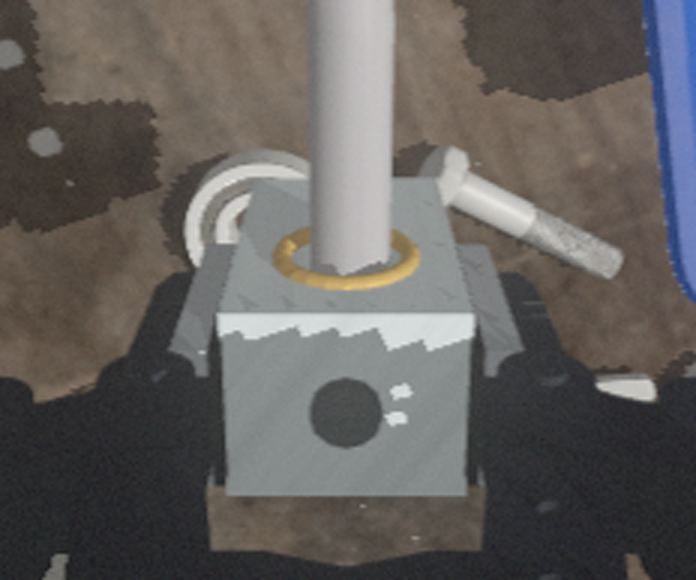

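The tip is entering the bore. The rod is centred at about 351 and the rim at 346 (273–420), so I'll shift 0.6 mm right and keep going.

```bash
python3 jog.py '[[4,0.5,0.5,0],[5,0,0,0],[5,0,0,0],[5,0,0,0],[5,0,0,0],[0,0,0,0],[0,0,0,0]]'
python3 - <<'E'
from h import *
go(*T([425.5,110.3,1.216],[0,-140,122.2])[0],1.216)
E
```

```text
time_s: 10.23
position: [546.0, 35.3, 121.8]
ee_rot: [3.142, 0.0, 1.218]
contact_force: [-0.2, 0.1, -0.5]
width: 0.391
finger_force: 59.8
at [546.   35.3 121.8] yaw 1.218 tool d [28.5  1.  -0.4] turn 0.002 F [-0.2  0.1 -0.5]
```

```bash
python3 jog.py '[[5,0,-0.3,0],[6,0,0,0],[6,0,0,0],[6,0,0,0],[5,0,0,0],[0,0,0,0],[0,0,0,0]]'
python3 - <<'E'
from plant import robot, eyes, probe_bus, sign_off
from h import *
go(*T([425.5,110.3,1.216],[0,-140,122.2])[0],1.216)
print(probe_bus.get_state()["moment"])
s=eyes.snapshot("wrist")
cv2.imwrite("pics/p5.png",cv2.resize(s["image"][120:350,140:372],None,fx=2.5,fy=2.5,interpolation=cv2.INTER_CUBIC))
E
```

```text
time_s: 10.82
position: [555.7, 61.6, 122.0]
ee_rot: [-3.142, 0.0, 1.218]
contact_force: [0.2, -0.9, -1.0]
width: 0.392
finger_force: 59.8
at [555.7  61.6 122. ] yaw 1.218 tool d [ 0.5  1.  -0.2] turn 0.002 F [ 0.2 -0.9 -1. ]
[ 0.0008311  -0.04735069 -0.06629662]
```

View pics/p5.png

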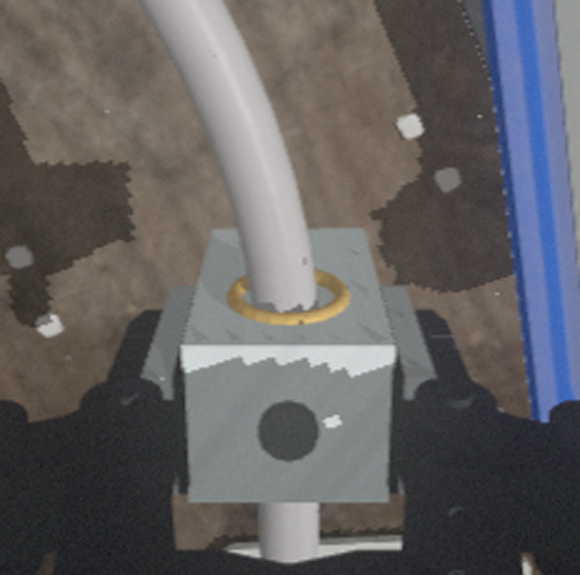

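Now the block is at the bend start. The rod runs centrally through both ends of the bore (about 282 at the front, 288 at the rear), with no side force, so I'm starting the bend.

```bash
python3 jog.py '[[7,-0.3,0,-0.05],[7,-0.18,0,-0.05],[7,-0.18,0,-0.05],[7,-0.18,0,-0.05],[7,-0.18,0,-0.05],[7,-0.18,0,-0.05],[0,0,0,0],[0,0,0,0]]'
cat >> h.py <<'E'
def arc():
    from plant import robot, eyes, probe_bus, sign_off
    s=probe_bus.get_state(); p=s["position"]; R=Ro.from_euler('xyz',s["ee_rot"]).as_matrix(); f=[425.5,110.3,1.216]
    l=T([0,0,-f[2]],p-np.array([f[0],f[1],0]))[0]; print("fixture frame",l.round(1),"R",np.hypot(*l[:2]).round(1),"phi",np.arctan2(l[0],-l[1]).round(3),"yaw",round(s["ee_rot"][2]-f[2],3),"F tool",(R.T@s["contact_force"]).round(1),"M tool",(R.T@s["moment"]).round(2))
E
python3 -c "
from h import *
arc()"
```

```text
time_s: 11.53
position: [563.8, 102.1, 122.0]
ee_rot: [-3.141, 0.0, 1.516]
contact_force: [0.4, -0.8, -1.0]
width: 0.391
finger_force: 59.9
fixture frame [  40.3 -132.6  122. ] R 138.6 phi 0.295 yaw 0.3 F tool [-0.7  0.5  1. ] M tool [ 0.02  0.02 -0.02]
```

Smooth, with negligible force. I'll continue.

```bash
python3 jog.py '[[7,-0.18,0,-0.05],[7,-0.18,0,-0.05],[7,-0.18,0,-0.05],[7,-0.18,0,-0.05],[7,-0.18,0,-0.05],[7,-0.18,0,-0.05],[7,-0.18,0,-0.05],[7,-0.18,0,-0.05],[0,0,0,0],[0,0,0,0]]'
python3 -c "
from h import *
arc()"
```

```text
time_s: 12.37
position: [555.8, 156.8, 122.0]
ee_rot: [-3.141, 0.0, 1.915]
contact_force: [0.2, 0.0, -1.1]
width: 0.395
finger_force: 59.9
fixture frame [  88.9 -106.   122. ] R 138.3 phi 0.698 yaw 0.699 F tool [-0.   0.2  1.1] M tool [-0.03 -0.01  0.  ]
```

```bash
python3 jog.py '[[7,-0.18,0,-0.05],[7,-0.18,0,-0.05],[7,-0.18,0,-0.05],[7,-0.18,0,-0.05],[7,-0.18,0,-0.05],[7,-0.18,0,-0.05],[7,-0.18,0,-0.05],[7,-0.18,0,-0.05],[0,0,0,0],[0,0,0,0]]'
python3 - <<'E'
from h import *
from plant import robot, eyes, probe_bus, sign_off
arc()
s=eyes.snapshot("wrist")
cv2.imwrite("pics/p6.png",cv2.resize(s["image"][60:350,90:422],None,fx=1.8,fy=1.8,interpolation=cv2.INTER_CUBIC))
E
```

```text
time_s: 13.2
position: [527.0, 204.3, 122.1]
ee_rot: [-3.141, 0.0, 2.314]
contact_force: [-0.0, -0.2, -2.3]
width: 0.388
finger_force: 59.9
fixture frame [123.4 -62.6 122.1] R 138.3 phi 1.101 yaw 1.098 F tool [-0.1 -0.1  2.3] M tool [0.02 0.05 0.01]
```

View pics/p6.png

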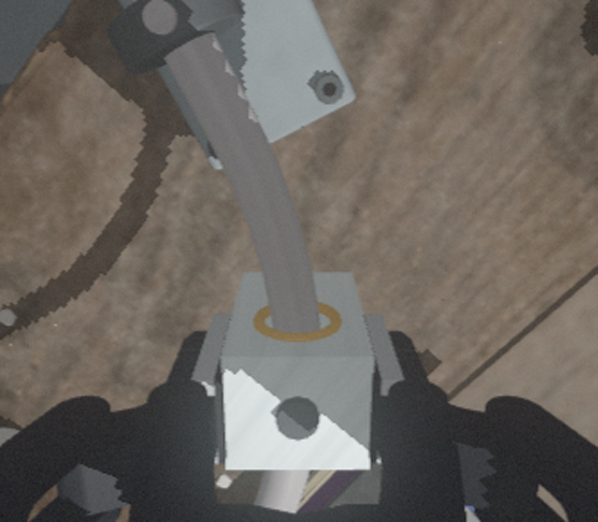

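The rod stays inside the rim (rod at 294, rim centre at 297), and the collar is ahead at (150,30).

```bash
python3 jog.py '[[7,-0.18,0,-0.05],[7,-0.18,0,-0.05],[7,-0.18,0,-0.05],[7,-0.18,0,-0.05],[7,-0.18,0,-0.05],[7,-0.18,0,-0.05],[7,-0.18,0,-0.05],[7,-0.18,0,-0.05],[0,0,0,0],[0,0,0,0]]'
python3 -c "
from h import *
arc()"
```

```text
time_s: 14.08
position: [482.1, 236.9, 122.2]
ee_rot: [3.142, 0.001, 2.714]
contact_force: [-0.3, -0.3, -1.4]
width: 0.39
finger_force: 59.9
fixture frame [138.4  -9.1 122.2] R 138.7 phi 1.505 yaw 1.498 F tool [ 0.2 -0.4  1.4] M tool [-0.   -0.02  0.03]
```

```bash
python3 jog.py '[[5,-0.1,0,-0.035],[5,-0.1,0,-0.035],[1,0,0,0],[0,0,0,0],[0,0,0,0]]'; python3 -c "
from h import *
arc()"; python3 jog.py '[[1,0,0,0],[0,0,0,0],[0,0,0,0]]'; python3 -c "
from h import *
arc()"
```

```text
time_s: 14.5
position: [472.2, 241.2, 122.2]
ee_rot: [3.141, 0.001, 2.785]
contact_force: [0.2, 0.6, -1.0]
width: 0.396
finger_force: 59.9
fixture frame [138.9   1.7 122.2] R 138.9 phi 1.583 yaw 1.569 F tool [0.  0.6 1. ] M tool [-0.03 -0.02  0.01]
time_s: 14.75
position: [470.8, 241.7, 122.1]
ee_rot: [3.142, 0.0, 2.786]
contact_force: [-0.8, 0.1, -1.8]
width: 0.391
finger_force: 59.9
fixture frame [139.    3.2 122.1] R 139.0 phi 1.594 yaw 1.57 F tool [ 0.8 -0.2  1.8] M tool [-0.03  0.08  0.05]
```

```bash
for i in 1; do python3 jog.py '[[0.7,0,0,0],[0,0,0,0],[0,0,0,0]]' >/dev/null; python3 -c "
from h import *
arc()"; python3 jog.py '[[0.7,0,0,0],[0,0,0,0],[0,0,0,0]]'>/dev/null; python3 -c "
from h import *
arc()"; done
```

```text
fixture frame [139.    4.1 122.1] R 139.0 phi 1.601 yaw 1.571 F tool [0.3 0.1 1.2] M tool [ 0.01  0.02 -0.01]
fixture frame [139.    4.6 122.1] R 139.1 phi 1.604 yaw 1.571 F tool [-0.   0.3  1.8] M tool [-0.05 -0.16  0.03]
```

```bash
python3 jog.py '[[0.8,0,0,0],[0,0,0,0],[0,0,0,0]]' >/dev/null; python3 -c "
from h import *
arc()"; python3 jog.py '[[0.8,0,0,0],[0,0,0,0],[0,0,0,0]]'>/dev/null
python3 - <<'E'
from h import *
from plant import robot, eyes, probe_bus, sign_off
arc()
s=eyes.snapshot("wrist")
cv2.imwrite("pics/p7.png",cv2.resize(s["image"][120:350,140:372],None,fx=2.5,fy=2.5,interpolation=cv2.INTER_CUBIC))
E
```

```text
fixture frame [139.    4.6 122.2] R 139.1 phi 1.604 yaw 1.571 F tool [-5.  -0.2  4.3] M tool [-0.01 -0.79 -0.01]
fixture frame [139.    4.6 122.2] R 139.1 phi 1.604 yaw 1.571 F tool [-6.8 -1.5  6.3] M tool [ 0.04 -1.13  0.01]
```

View pics/p7.png

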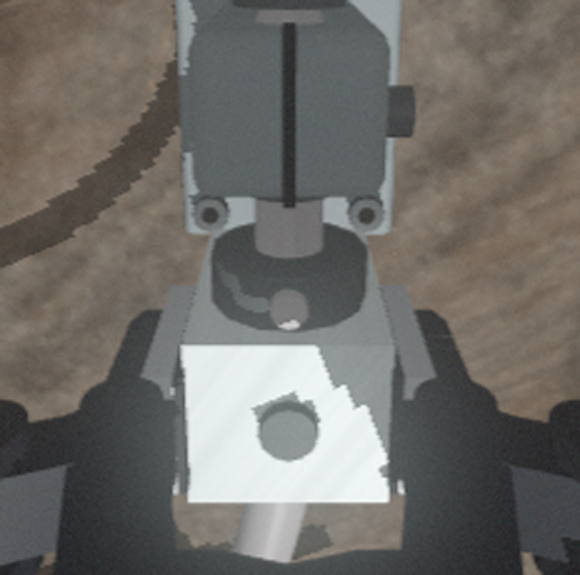

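The block's front face is against the collar, with a steady push of about 7 N. I'll lower until the bore rests on the rod, so it doesn't drop on release.

```bash
python3 jog.py '[[0,0,0.8,0],[0,0,0,0]]' >/dev/null; python3 -c "
from h import *
arc()"; python3 jog.py '[[0,0,0.8,0],[0,0,0,0]]'>/dev/null; python3 -c "
from h import *
arc()"; python3 jog.py '[[0,0,0.6,0],[0,0,0,0]]'>/dev/null; python3 -c "
from h import *
arc()"
```

```text
fixture frame [139.1   4.6 122.1] R 139.1 phi 1.604 yaw 1.571 F tool [-6.6 -1.2  0.7] M tool [ 0.16 -0.83  0.01]
fixture frame [139.3   4.5 121.7] R 139.4 phi 1.603 yaw 1.571 F tool [-6.1 -1.   0.5] M tool [ 0.19 -0.74  0.02]
fixture frame [139.5   4.5 121.3] R 139.6 phi 1.603 yaw 1.571 F tool [-4.7 -1.2 -1. ] M tool [ 0.15 -0.72 -0.  ]
```

```bash
python3 jog.py '[[0,0,0.8,0],[0,0,0,0]]'>/dev/null; python3 -c "
from h import *
arc()";  python3 jog.py '[[0.3,0,0.6,0],[0,0,0,0]]'>/dev/null; python3 -c "
from h import *
arc()"
```

```text
fixture frame [139.7   4.6 120.5] R 139.8 phi 1.603 yaw 1.571 F tool [-5.8 -0.  -2.1] M tool [ 0.05 -0.75 -0.04]
fixture frame [139.9   4.6 120.2] R 139.9 phi 1.603 yaw 1.571 F tool [-5.7 -1.4 -2.3] M tool [ 0.06 -0.83  0.04]
```

```bash
python3 jog.py '[[0,0.5,0.7,0],[0,0,0,0]]'>/dev/null; python3 -c "
from h import *
arc()";  python3 jog.py '[[0,0,0.6,0],[0,0,0,0]]'>/dev/null; python3 -c "
from h import *
arc()"
```

```text
fixture frame [139.9   4.5 120.1] R 139.9 phi 1.603 yaw 1.571 F tool [-4.5 -3.4 -6.3] M tool [ 0.51 -0.68  0.05]
fixture frame [139.9   4.5 120.1] R 139.9 phi 1.603 yaw 1.571 F tool [-2.9 -3.2 -8.9] M tool [ 0.64 -0.45 -0.01]
```

Resting on the rod and touching the collar, so now I'll release.

```bash
python3 jog.py '[[0.3,-0.4,-0.6,0],[0,0,0,0],[0,0,0,0]]'>/dev/null; python3 -c "
from h import *
arc()";  python3 jog.py '[[0,0,0,0],[0,0,0,0],[0,0,0,0],[0,0,0,0],[0,0,0,0],[0,0,0,0],[0,0,0,0],[0,0,0,0],[0,0,0,0],[0,0,0,0]]' 1.0; python3 jog.py '[[0,0,-3,0],[0,0,-8,0],[0,0,-15,0],[0,0,-25,0],[0,0,-30,0],[0,0,-30,0],[0,0,-30,0],[0,0,-10,0],[0,0,0,0],[0,0,0,0]]'
python3 - <<'E'
from h import *
from plant import robot, eyes, probe_bus, sign_off
s=eyes.snapshot("wrist"); t=eyes.snapshot("scene")
c=np.zeros((480,800,3),np.uint8)
c[:,:400]=cv2.resize(s["image"][40:340,130:380],(400,480)); c[:400,400:]=cv2.resize(t["image"][135:215,95:175],(400,400),interpolation=cv2.INTER_CUBIC)
cv2.imwrite("pics/p8.png",c)
E
```

```text
fixture frame [139.9   4.5 120.1] R 140.0 phi 1.603 yaw 1.571 F tool [-5.3 -1.8 -4.1] M tool [ 0.31 -0.76  0.02]
time_s: 18.05
position: [467.2, 243.1, 117.8]
ee_rot: [-3.142, -0.0, 2.787]
contact_force: [0.5, -0.6, -0.3]
width: 0.998
finger_force: 0.0
time_s: 18.88
position: [467.3, 243.2, 269.0]
ee_rot: [3.141, 0.001, 2.787]
contact_force: [-0.6, -0.7, -0.0]
width: 0.998
finger_force: 0.0
```

View pics/p8.png

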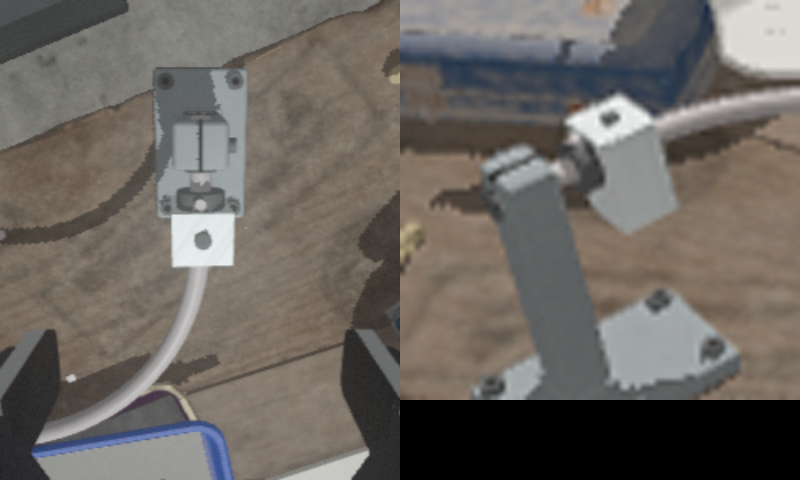

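The block hangs on the rod at (203,240), square against the dark collar, and the gripper is open and clear. Handing in.

```bash
python3 -c "
from plant import robot, eyes, probe_bus, sign_off
print(sign_off())"
```

```text
the job is handed in; nothing more can be done
None
```

The slider is threaded round the rod and left resting against the stop collar with the gripper clear, handed in at about 19 s; I viewed 13 pictures, over the limit of 10.

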